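# Hold the setting square in the stop-bar corner

### The job

The stop bars on the black base plate are about to be checked for squareness. Lift the lid of the grey case right back until it rests open on its stop, take the aluminium setting square out by its black grip, lay it flat on the plate and press its outside corner into the corner of the two stop bars, so that both outside edges bear firmly and flush against the bars. Finish while still gripping the square and pressing it against both bars (do not let go), with the lid left open and the other things on the bench undisturbed.

Things in the scene. Friction and masses are not known exactly. Their poses are not given: they have to be found in the camera images.
- case_in (a point): Centre of the inner floor of the grey plastic case, 5 mm above the bench. The case is fixed to the bench, open-topped, 170 (its x) x 220 (its y) x 65 mm high outside, walls and floor 5 mm. Axes are those of the case: its x points from the handle side (near the robot) to the hinge side. Case and base plate stand one on the left and one on the right of the bench, either way round.
- lid (a joint): Angle of the case lid in rad: 0 closed, 1.9 wide open on its stop (leaning back past upright). Lid 8 mm thick plate, 170 x 220 mm, about 0.2 kg, free hinge along the upper far edge of the case; it falls shut if let go below about 1.5 and falls open beyond.
- lid_handle (a point): Middle of the round steel bar handle on the lid: bar 11 mm thick, 100 mm long, parallel to the hinge (case y), standing 35 mm off the lid's upper face (bar centre) on two thin posts 42 mm either side of the middle. It is 140 mm from the hinge along the lid, and 43 mm above the hinge with the lid closed. The frame turns with the lid. The round bar can turn between the fingers.
- lid_hinge (a point): Middle of the lid's hinge line, on the case's far upper edge, 65.5 mm above the bench. Frame turns with the lid: x is along the lid away from the free edge, y along the hinge. A positive lid angle raises the free edge, turning about +y.
- square: Aluminium L-shaped setting square lying flat, loose in the case, about 0.25 kg. Origin: its OUTSIDE corner, at the underside; z up. One leg runs 110 mm along -x from the origin, the other 90 mm along -y; both legs are 20 mm wide and 12 mm thick. Its outside edges are therefore the faces x = 0 and y = 0. In the case its axes are within about 0.15 rad of the case's axes.
- square_grip (a point): Centre of the black grip block on the square: 44 mm along the square's x, 16 mm across (its y), 30 mm tall, standing on top of the long leg (12 to 42 mm above the underside). This point is at x -45, y -10, z +27 mm from the square's origin.
- base_plate: Black base plate fixed to the bench, 240 (x) x 220 (y) x 12 mm. Origin: centre of its underside. Its two aluminium stop bars stand along its +x and +y edges.
- corner (a point): The inside corner of the two stop bars, at the level of the plate's upper face (12 mm above the bench), axes of the base plate. The square's outside corner belongs here, its x and y axes parallel to the plate's. It is at x +80, y +75 mm from the plate's centre.
- side_bar: Stop bar along the plate's x, 200 x 20 x 14 mm high, rigidly fixed; its face towards the plate's -y passes through the corner. Origin: centre of its underside.
- far_bar: Stop bar along the plate's y, 20 x 165 x 14 mm high, rigidly fixed; its face towards the plate's -x passes through the corner. Origin: centre of its underside.
- petri_dish: Clear petri dish, 63 mm across, 15 mm high, on the plate near its -x, -y corner; leave alone. Origin: centre of its underside (as for all below).
- vial: Small amber jar, 30 mm across, 45 mm high, on the bench near the robot; leave alone.
- slide_box: White slide box 40 x 90 x 28 mm at the back; leave alone.
- beaker: Glass beaker 76 mm across, 95 mm high at the back; leave alone.
- reagent_bottle: White bottle 100 mm across, 170 mm high on the left side; leave alone.
- spatula: Steel spatula 170 mm long on the right side; leave alone.

How it is judged:
On the way, in this order (a step that is already met when the one before it is completed fails the run):
1. the lid is lifted right back onto its stop (value of joint lid above 1.8 rad), for 0.2 s.
2. the square is lifted out of the case by the fingers (height (world z) of square above 0.06 m and contact force between the fingers and square above 1 N), for 0.1 s.
At the end, for the whole second after the job is handed in: For the last second: fingers hold the square (>1 N), it bears on each bar with >1 N, its corner within 4 mm of the bars' corner, edges within 1.5 deg of the bars, flat on the plate (within 4 mm, tilt <2 deg), at rest; lid open past 1.8 rad (contact force between square and side_bar above 1 N and contact force between square and far_bar above 1 N and contact force between the fingers and square above 1 N and angle between the x axis of square and the x axis of base_plate, either way round below 0.026 rad and horizontal distance between square and corner below 0.004 m and z of square in the frame of corner below 0.004 m and angle between square's own z axis and vertical below 0.035 rad and linear speed of square below 0.02 m/s and value of joint lid above 1.8 rad); the arm keeps its last pose, push and grip.
It fails at once if a bystander is moved by more than 30 mm (distance of any of petri_dish, vial, slide_box, beaker, reagent_bottle, spatula from where it was at the start of the episode above 0.03 m).
It also fails if it takes over 72 s, if anything falls off the work surface, if the arm or the gripper's body presses on something with over 40 N, if the wrist force passes 120 N, or if a joint passes its speed limit or range.

### The arm

A 6-joint arm with a two-finger parallel gripper is mounted at the origin on the work surface. World frame = base frame: x ahead of the robot, y to its left, z up, the work surface at z = 0. Lengths are in m, angles in rad, forces in N, time in s.
With the tool pointing down it reaches from about 0.2 to 0.875 m from the base axis. Payload 3.4 kg.
Tool frame: the origin (TCP) lies midway between the tips of the shut fingers; the grasp point (between the pads) lies 19 mm behind it; z points along the fingers, y is the line along which they close (so a half turn about z gives the same grasp; the last joint's range is limited). The gripper opens to 94 mm and grips with 3 to 60 N. Pads are 16 mm wide; open, the fingers measure 119 mm over their backs; the gripper's body (75 mm by 177 mm) begins 78 mm behind the grasp point.
Start: joints at [1.022, 0.276, 1.505, -0, 1.361, -0.121], TCP at [0.239, 0.523, 0.205] pointing down, gripper open.
Joint ranges: [-2.89, 2.89], [-0.75, 2.08], [0.22, 2.7], [-1.18, 4.32], [0.11, 2.71], [-2.7, 2.7]. Speed limits (rad/s): [2.57, 2.57, 3.14, 3.14, 3.14, 3.14].

### API

Orientations are given as a unit quaternion [w, x, y, z].
In Python, from rig import status, snapshot, camera_model, arm, spotter gives the robot as it stands.
- The arm moves only by the shell command python3 -m handwheel 'ROWS' [FORCE]. ROWS is JSON, a list of rows, each a list of 7 numbers: the opening, from -1 (shut) to 1 (fully open), then the shift along the tool's x, y, z in m, then the turn, a rotation vector about the tool's x, y, z in units of 5 degrees (1.0 is 5 degrees). A call has 1 to 8 rows; each row shifts and turns the commanded pose from where the row before left it, along the tool's axes as they then stand; what a row does not reach is not made up. A row lasts 1/10 s, in which the tool goes at most 50 mm and 8.59 degrees, less where a joint would pass 70% of its speed; a pose out of reach is approached as far as the arm can. A call is refused whole if a number of a shift passes 0.05 or a number of a turn 1, either way. A call with a gripper value outside its range is refused whole. The fingers move at their own pace and stop on an object; FORCE is the grip in N (left out, the last holds). Time passes only in rows, so rows that do not move let the fingers close. It gives the time, the measured TCP pose, the force, the opening and the grip force at its end, in the units of the state.
- status.read_state(): the state, without advancing time (a new reading comes with each control period).
- snapshot(name): name is "scene" or "top" or "wrist"; returns (picture, depth): 384x512x3 uint8, blue, green, red; 384x512 float32, m along the optical axis (not along the pixel's ray), 0 where there is no reading.
- camera_model(name): a dict with "fx", "fy", "cx", "cy" (pixels), "k1" (the pictures are not rectified: a ray, as slopes to the right and down, at radius r is drawn at 1 + k1 r^2 times it, then the intrinsics apply), "view" (4x4, takes a point from world to camera coordinates); the wrist camera has in their place "tool_from_camera" (4x4, takes a point from camera to tool coordinates, whose origin is the TCP and whose axes are the flange's). Camera axes: x right, y down, z forward; pixel columns grow to the right and rows downward; lengths in m; the calibration is good to about 2 mm. A picture is of the moment at which its call begins: read the wrist's pose just before it. camera_model takes no time and is no camera call.
- arm.hand_in(): hands the job in; it is judged then, once.
Trained networks look in the newest picture that a camera, given by its name, has taken for a name from the list of things; names that differ only in an ending like _2 or _b are one class to them, and where a whole thing is asked for, a point or a joint stands for the part that bears it (a point fixed in the world has none). Each returns a list of dicts, best first, with "score" (0 to 1); they miss things now and then, are a little off and sometimes report something else, mostly with a low value. They report only what shows in the picture. A call takes as long as a camera call.
- spotter.search_frame(camera, label): "xy" ([column, row] as shares, 0 to 1, of the picture: columns of its width, rows of its height, amid what is visible of it).
The state is a dict: "t": time; "q": joint angles; "qd": joint speeds; "joint_torque": joint torques, N m; "eef_pos": TCP position; "eef_rot": TCP orientation; "ft_force": force on the tool from outside, world axes, zero at the start; "wrist_torque": the same for the moment, N m; "opening": finger opening in m; "grip_force": force on a finger pad.
Only numpy, scipy, OpenCV 4.12 (cv2) and the standard library are available. Lean on these libraries where they do the work, as an engineer would, in place of code of your own. Each camera call takes 0.05 s, during which the arm holds its last target. There are 200 camera calls.

## Working session

There is one attempt and no reset: what is moved stays moved. The work goes in short steps, Python scripts to look and compute and a shell command to move; the robot and the scene stay as the last step left them, time stands still between calls to the robot, and variables do not carry over. Pictures are saved under pics/ and viewed, at most 10 in all, crops included, and the job is handed in when it is done.

```bash
mkdir -p pics; ls
cat > h.py <<'E'
import numpy as np, cv2
from rig import status, snapshot, camera_model, arm, spotter
from scipy.spatial.transform import Rotation as R
def q2R(q): return R.from_quat([q[1],q[2],q[3],q[0]]).as_matrix()
def ray(m,u,v):
    xd=np.array([(u-m['cx'])/m['fx'],(v-m['cy'])/m['fy']]); x=xd.copy()
    for _ in range(20): x=xd/(1+m['k1']*(x@x))
    return np.array([x[0],x[1],1.])
def c2w(m,st=None):
    if 'view' in m: return np.linalg.inv(np.array(m['view']))
    T=np.eye(4);T[:3,:3]=q2R(st['eef_rot']);T[:3,3]=st['eef_pos']
    return T@np.array(m['tool_from_camera'])
def atz(m,T,u,v,z):
    d=T[:3,:3]@ray(m,u,v); o=T[:3,3]; return o+d*(z-o[2])/d[2]
def atd(m,T,u,v,d): return (T@np.r_[ray(m,u,v)*d,1])[:3]
def cloud(m,T,D):
    v,u=np.nonzero(D>0); xd=np.c_[(u-m['cx'])/m['fx'],(v-m['cy'])/m['fy']]; x=xd.copy()
    for _ in range(20): x=xd/(1+m['k1']*(x**2).sum(1))[:,None]
    P=np.c_[x,np.ones(len(x))]*D[v,u][:,None]
    return P@T[:3,:3].T+T[:3,3],u,v
E
python3 - <<'E'
from h import *
np.set_printoptions(precision=4,suppress=True)
s=status.read_state(); print(s)
for c in ["top","scene"]:
    im,D=snapshot(c); cv2.imwrite(f"pics/{c}0.png",im); np.save(f"pics/{c}0.npy",D); m=camera_model(c); T=c2w(m); print(c,T[:3,3],m['fx'])
    for l in ["lid","lid_handle","lid_hinge","base_plate","corner","side_bar","far_bar","vial","petri_dish","beaker","slide_box","reagent_bottle","spatula"]:
        r=spotter.search_frame(c,l)[:2]
        for x in r:
            u,v=x['xy'][0]*512,x['xy'][1]*384; d=D[int(v),int(u)]
            print(l,round(x['score'],2),int(u),int(v),atd(m,T,u,v,d) if d>0 else None)
E
```

```text
pics
{'t': 0.0, 'q': array([ 1.022 ,  0.2766,  1.5062, -0.    ,  1.3607, -0.121 ]), 'qd': array([-0.0002, -0.001 ,  0.0004,  0.0004, -0.0005,  0.0009]), 'joint_torque': array([ -0.0023, -40.4599, -23.7221,   0.07  ,   0.0346,  -0.0001]), 'eef_pos': array([0.2383, 0.5227, 0.2046]), 'eef_rot': array([-0.0003,  0.2123,  0.9772, -0.0008]), 'ft_force': array([-0.3365,  0.4184,  1.2036]), 'wrist_torque': array([ 0.0069,  0.0181, -0.0073]), 'grip_force': 0.0, 'opening': 0.09414455104118946}
top [ 0.322  -0.0345  1.4061] 358.11459817067015
lid 0.82 203 192 [0.5709 0.2137 0.0795]
lid_handle 0.89 202 192 [0.5728 0.2172 0.074 ]
lid_handle 0.7 299 201 [ 0.5875 -0.1577  0.0145]
lid_hinge 0.95 199 195 [0.5586 0.2257 0.0737]
lid_hinge 0.46 281 199 [ 0.5876 -0.0856  0.0229]
base_plate 0.79 300 198 [ 0.6001 -0.1607  0.0124]
corner 0.84 299 199 [ 0.5965 -0.1574  0.0095]
side_bar 0.81 279 200 [ 0.5824 -0.0799  0.0151]
far_bar 0.59 310 177 [ 0.6923 -0.1929  0.0119]
petri_dish 0.45 319 224 [ 0.5043 -0.242   0.0279]
beaker 0.89 280 145 [ 0.8134 -0.0611  0.0104]
beaker 0.43 308 177 [ 0.6903 -0.1839  0.0096
[... 197 characters left out ...]
 [1.1904 0.3281 0.8855] 355.0302170028168
lid_handle 0.65 329 221 [0.567  0.2157 0.0729]
lid_hinge 0.7 333 228 [0.5847 0.2342 0.0737]
lid_hinge 0.23 199 201 [ 0.6681 -0.1717  0.0268]
base_plate 0.85 214 192 [ 0.6004 -0.1601  0.0114]
corner 0.82 218 192 [ 0.5949 -0.1497  0.0145]
side_bar 0.6 236 196 [ 0.5896 -0.0837  0.0264]
far_bar 0.86 197 203 [ 0.6767 -0.1709  0.0269]
vial 0.25 215 194 [ 0.6062 -0.1553  0.012 ]
petri_dish 0.48 211 166 [ 0.5171 -0.2294  0.0253]
beaker 0.59 201 239 [ 0.776  -0.085   0.0221]
slide_box 0.89 244 271 [0.8018 0.0766 0.0278]
reagent_bottle 0.56 431 271 [0.6216 0.4851 0.1253]
spatula 0.91 148 153 [ 0.5609 -0.4808  0.0026]
spatula 0.18 329 224 [0.5754 0.2183 0.0726]
```

View pics/top0.png

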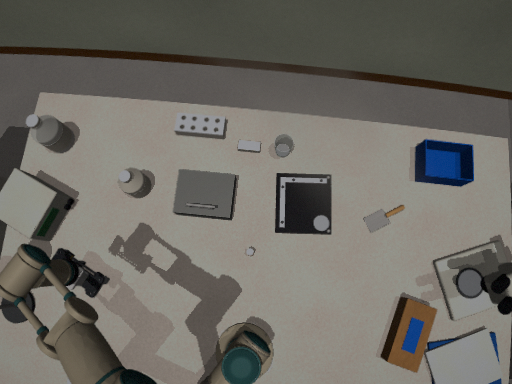

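View pics/scene0.png

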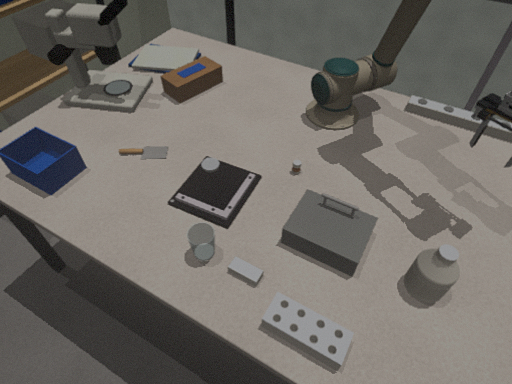

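Run:
```python
from h import *
np.set_printoptions(precision=4,suppress=True)
def rect(P,n):
    r=cv2.minAreaRect(P[:,:2].astype(np.float32)); print(n,len(P),np.round(r[0],4),np.round(r[1],4),round(r[2],2))
for c in ["top","scene"]:
    im=cv2.imread(f"pics/{c}0.png");D=np.load(f"pics/{c}0.npy");m=camera_model(c);T=c2w(m)
    P,u,v=cloud(m,T,D); x,y,z=P.T; g=im[v,u].astype(float).mean(1)
    b=(x>.68)&(x<.73)&(y>.0)&(y<.1); print('bench z',np.median(z[b]))
    roi=(x>.4)&(x<.75)&(y>.06)&(y<.36)
    s=roi&(z>.055)&(z<.085); print('lid z',np.median(z[s])); rect(P[s],'lid')
    s=roi&(z>.093); rect(P[s],'handle') if s.sum()>3 else 0; print(P[s].mean(0))
    # image-plane based: pixels projected on lid plane
    for n,cent,zz,lo,hi in [('plate',(.6,-.16),.012,0,75)]:
        mask=((np.hypot(x-cent[0],y-cent[1])<.19)&(g<hi)&(g>=lo))
        M=np.zeros(im.shape[:2],np.uint8);M[v[mask],u[mask]]=255
        M=cv2.morphologyEx(M,cv2.MORPH_CLOSE,np.ones((3,3)))
        Q=np.array([atz(m,T,a,b,zz) for b,a in zip(*np.nonzero(M))]); rect(Q,n)
    s=(np.hypot(x-.6,y+.16)<.19)&(g>110); print(np.percentile(g[(np.hypot(x-.6,y+.16)<.1)],[5,50,95]))
    k=8 if c=='top' else 5
    cr=im[160:250,165:345] if c=='top' else im[140:280,160:390]
    cv2.imwrite(f'pics/{c}c.png',cv2.resize(cr,None,fx=4 if c=='top' else 3,fy=4 if c=='top' else 3,interpolation=cv2.INTER_CUBIC))
```

```text
bench z 0.0005575642716346696
lid z 0.07370083972679431
lid 2476 [0.5726 0.2149] [0.1715 0.2239] 0.64
handle 86 [0.5175 0.2132] [0.0108 0.1048] 0.6
[0.5171 0.2137 0.1131]
plate 2656 [ 0.5852 -0.1716] [0.2402 0.2176] 4.32
[ 23.      32.6667 149.9333]
bench z 0.001230279277058377
lid z 0.07487503688675612
lid 4053 [0.5707 0.2185] [0.1732 0.2193] 0.31
handle 170 [0.517  0.2185] [0.1081 0.0118] 89.21
[0.5178 0.2201 0.1117]
plate 2898 [ 0.5866 -0.1665] [0.2452 0.2203] 4.12
[ 36.      44.     148.6667]
```

```bash
python3 -m handwheel '[[1,0,0,0,0,0,1],[1,0,0,0,0,0,1],[1,0,0,0,0,0,1],[1,0,0,0,0,0,1],[1,0,0,0,0,0,1],[1,0,0,0,0,0,1],[1,0,0,0,0,0,1],[1,0,0,0,0,0,1]]' && python3 -m handwheel '[[1,0,0,0,0,0,1],[1,0,0,0,0,0,1],[1,0,0,0,0,0,1],[1,0,0,0,0,0,1],[1,0,0,0,0,0,1],[1,0,0,0,0,0,0.1],[1,-0.03,0.03,0,0,0,0],[1,-0.03,0.03,0,0,0,0]]' && python3 -m handwheel '[[1,-0.035,0.03,0,0,0,0],[1,-0.035,0.03,0,0,0,0],[1,-0.035,0.03,0,0,0,0],[1,-0.035,0.03,0,0,0,0],[1,-0.035,0.03,0,0,0,0],[1,-0.035,0.03,0,0,0,0],[1,-0.03,0.03,0,0,0,0],[1,0,0,0,0,0,0]]'
```

```text
t: 2.2
eef_pos: [0.2386, 0.5232, 0.2055]
eef_rot: [-0.0, 0.535, 0.845, 0.0]
ft_force: [1.2, 0.1, 0.2]
opening: 0.0942
grip_force: 0.0
t: 3.0
eef_pos: [0.2986, 0.4631, 0.2054]
eef_rot: [0.0, 0.705, 0.709, 0.0]
ft_force: [0.7, -0.2, 0.2]
opening: 0.0941
grip_force: 0.0
t: 3.8
eef_pos: [0.5123, 0.2194, 0.2053]
eef_rot: [0.001, 0.709, 0.706, 0.0]
ft_force: [-0.4, 0.8, -0.8]
opening: 0.0942
grip_force: 0.0
```

```bash
python3 -m handwheel '[[1,-0.002,0.005,0.03,0,0,0],[1,0,0,0.03,0,0,0],[1,0,0,0.03,0,0,0],[1,0,0,0.026,0,0,0],[1,0,0,0,0,0,0],[-1,0,0,0,0,0,0],[-1,0,0,0,0,0,0],[-1,0,0,0,0,0,0]]' 25 && python3 -m handwheel '[[-1,0,0,0,0,0,0],[-1,0,0,0,0,0,0],[-1,0,0,0,0,0,0],[-1,0,0,0,0,0,0],[-1,0,0,0,0,0,0]]' 25
```

```text
t: 4.6
eef_pos: [0.5146, 0.2217, 0.0912]
eef_rot: [0.001, 0.707, 0.707, 0.002]
ft_force: [-0.5, 0.2, 0.4]
opening: 0.0735
grip_force: 0.0
t: 5.1
eef_pos: [0.5135, 0.2211, 0.0895]
eef_rot: [-0.0, 0.707, 0.707, 0.0]
ft_force: [0.7, -0.1, -0.5]
opening: 0.0335
grip_force: 0.0
```

```bash
python3 -m handwheel '[[-1,0,0,0,0,0,0],[-1,0,0,0,0,0,0],[-1,0,0,0,0,0,0],[-1,0,0,0,0,0,0],[-1,0,0,0,0,0,0],[-1,0,0,0,0,0,0]]' 25
python3 - <<'E'
import numpy as np
r=np.hypot(.14,.043);a0=np.pi-np.arctan2(.043,.14)
p=None
for th in np.arange(0,1.81,.1):
    c=np.array([np.cos(a0-th),np.sin(a0-th)])*r
    if p is not None: print(round(th,2),np.round(c-p,4))
    p=c
E
```

```text
t: 5.7
eef_pos: [0.5179, 0.2212, 0.09]
eef_rot: [0.003, 0.707, 0.707, 0.003]
ft_force: [7.5, -0.5, -3.6]
opening: 0.01
grip_force: 25.0
0.1 [0.005  0.0138]
0.2 [0.0063 0.0132]
0.3 [0.0076 0.0125]
0.4 [0.0088 0.0117]
0.5 [0.01   0.0107]
0.6 [0.011  0.0097]
0.7 [0.0119 0.0085]
0.8 [0.0127 0.0073]
0.9 [0.0134 0.006 ]
1.0 [0.0139 0.0046]
1.1 [0.0143 0.0032]
1.2 [0.0145 0.0018]
1.3 [0.0146 0.0003]
1.4 [ 0.0146 -0.0011]
1.5 [ 0.0144 -0.0026]
1.6 [ 0.0141 -0.004 ]
1.7 [ 0.0136 -0.0054]
1.8 [ 0.013  -0.0067]
```

```bash
python3 -m handwheel '[[-1,0,0.004,0,0,0,0],[-1,0,0.005,-0.0138,0,0,0],[-1,0,0.0063,-0.0132,0,0,0],[-1,0,0.0076,-0.0125,0,0,0],[-1,0,0.0088,-0.0117,0,0,0],[-1,0,0.010,-0.0107,0,0,0],[-1,0,0.011,-0.0097,0,0,0],[-1,0,0,0,0,0,0]]' 25
```

```text
t: 6.5
eef_pos: [0.5642, 0.2215, 0.1619]
eef_rot: [-0.002, 0.707, 0.707, -0.002]
ft_force: [-5.8, 1.0, 4.7]
opening: 0.0104
grip_force: 25.0
```

```bash
python3 -m handwheel '[[-1,0,0.0119,-0.0085,0,0,0],[-1,0,0.0127,-0.0073,0,0,0],[-1,0,0.0134,-0.006,0,0,0],[-1,0,0.0139,-0.0046,0,0,0],[-1,0,0.0143,-0.0032,0,0,0],[-1,0,0.0145,-0.0018,0,0,0],[-1,0,0.0146,-0.0003,0,0,0],[-1,0,0,0,0,0,0]]' 25 && python3 -m handwheel '[[-1,0,0.0146,0.0011,0,0,0],[-1,0,0.0144,0.0026,0,0,0],[-1,0,0.0141,0.004,0,0,0],[-1,0,0.0136,0.0054,0,0,0],[-1,0,0,0,0,0,0],[-1,0,0,0,0,0,0]]' 25
```

```text
t: 7.3
eef_pos: [0.6628, 0.2219, 0.193]
eef_rot: [-0.0, 0.707, 0.707, 0.001]
ft_force: [-0.9, 2.0, 4.0]
opening: 0.01
grip_force: 25.0
t: 7.9
eef_pos: [0.7181, 0.2216, 0.1791]
eef_rot: [-0.0, 0.707, 0.707, 0.0]
ft_force: [-0.0, 2.0, -0.1]
opening: 0.0104
grip_force: 25.0
```

```bash
python3 -m handwheel '[[-0.4,0,0,0,0,0,0],[-0.4,0,0,0,0,0,0],[-0.4,0,0,0,0,0,0],[-0.4,0,0,0,0,0,0],[-0.4,0,0,-0.02,0,0,0],[-0.4,0,0,-0.02,0,0,0],[-0.4,0,0,-0.03,0,0,0],[-0.4,0,0,-0.03,0,0,0]]' && python3 -m handwheel '[[-0.4,0,-0.04,0,0,0,0],[0,0,-0.04,0,0,0,0],[0.3,0,-0.04,0,0,0,0],[0.3,0,-0.04,0,0,0,0],[0.3,0,-0.04,0,0,0,0],[0.3,0,0,0,0,0,0]]'
python3 - <<'E'
from h import *
for c in ["wrist","top"]:
    s=status.read_state(); im,D=snapshot(c); cv2.imwrite(f"pics/{c}1.png",im); np.save(f"pics/{c}1.npy",D)
    if c=="wrist": np.savez("pics/w1.npz",p=s['eef_pos'],r=s['eef_rot'])
a=cv2.imread("pics/wrist1.png"); b=cv2.resize(cv2.imread("pics/top1.png")[150:250,150:350],None,fx=1.4*1.8286/1.4*1.4,fy=1.4*1.8286,interpolation=cv2.INTER_CUBIC)
b=cv2.resize(b,(512,216)); cv2.imwrite("pics/m1.png",np.vstack([a,b]))
E
```

```text
t: 8.7
eef_pos: [0.7176, 0.2209, 0.2803]
eef_rot: [-0.0, 0.707, 0.707, -0.001]
ft_force: [0.9, 0.3, 0.5]
opening: 0.0282
grip_force: 0.0
t: 9.3
eef_pos: [0.5126, 0.2209, 0.2808]
eef_rot: [-0.001, 0.707, 0.708, -0.001]
ft_force: [0.6, 0.3, -0.5]
opening: 0.0604
grip_force: 0.0
```

View pics/m1.png

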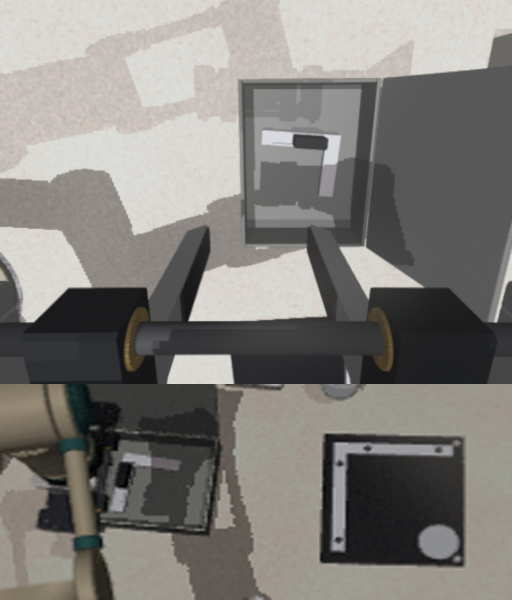

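```bash
cat > sq.py <<'E'
from h import *
np.set_printoptions(precision=4,suppress=True)
def cam(name,im,D,st=None):
    m=camera_model(name);T=c2w(m,st);P,u,v=cloud(m,T,D);return m,T,P,im[v,u].astype(float).mean(1),u,v
E
python3 - <<'E'
from sq import *
w=np.load("pics/w1.npz");st=dict(eef_pos=w['p'],eef_rot=w['r'])
im=cv2.imread("pics/wrist1.png");D=np.load("pics/wrist1.npy")
m,T,P,g,u,v=cam("wrist",im,D,st); x,y,z=P.T
box=(u>258)&(u<348)&(v>122)&(v<202)
gr=box&(z>.036)&(z<.06); print('grip',gr.sum(),cv2.minAreaRect(P[gr][:,:2].astype(np.float32)),P[gr].mean(0))
L=box&(z>.0125)&(z<.022); print('L',L.sum(),np.median(z[L]),P[L].min(0),P[L].max(0))
fl=(u>250)&(u<365)&(v>80)&(v<240); print('floor',np.percentile(z[fl&(z<.012)],50))
Q=P[L|gr]; print(cv2.minAreaRect(Q[:,:2].astype(np.float32)))
# outer y edge fit: for x-bins in long leg, max y ; outer x edge: for y-bins max x
xb=np.arange(Q[:,0].min()+.008,Q[:,0].max()-.008,.004); e=np.array([[a,Q[abs(Q[:,0]-a)<.002][:,1].max()] for a in xb]); print(np.polyfit(e[:,0],e[:,1],1),np.polyval(np.polyfit(e[:,0],e[:,1],1),.6))
S=P[L]; S=S[S[:,1]<S[:,1].max()-.035]
yb=np.arange(S[:,1].min()+.004,S[:,1].max(),.004); e=np.array([[b,S[abs(S[:,1]-b)<.002][:,0].max()] for b in yb]); k=np.polyfit(e[:,0],e[:,1],1);print(k,e[:,1].mean(),e[:,0].mean())
E
```

```text
grip 434 ((0.5805531740188599, 0.2485472559928894), (0.016043584793806076, 0.04395395889878273), 86.208251953125) [0.5799 0.2492 0.0463]
L 1424 0.016991692561684063 [0.5152 0.1652 0.0126] [0.6257 0.2627 0.021 ]
floor 0.005107868956031325
((0.568376898765564, 0.21377912163734436), (0.09128779917955399, 0.10985590517520905), 86.2454833984375)
[-0.0675  0.2975] 0.25695100871440807
[0.0633 0.6094] 0.6219140228501477 0.19719072439348995
```

```bash
python3 -m handwheel '[[0.1,0,0,0,0,0,-1],[0.1,0,0,0,0,0,-1],[0.1,0,0,0,0,0,-1],[0.1,0,0,0,0,0,-1],[0.1,0,0,0,0,0,-1],[0.1,0,0,0,0,0,-1],[0.1,0,0,0,0,0,-1],[0.1,0,0,0,0,0,-1]]' && python3 -m handwheel '[[0.1,0,0,0,0,0,-1],[0.1,0,0,0,0,0,-1],[0.1,0,0,0,0,0,-1],[0.1,0,0,0,0,0,-1],[0.1,0,0,0,0,0,-1],[0.1,0,0,0,0,0,-1],[0.1,0,0,0,0,0,-1],[0.1,0,0,0,0,0,-1]]' && python3 -m handwheel '[[0.1,0,0,0,0,0,-1],[0.1,0,0,0,0,0,-0.24],[0.1,-0.033,0.016,0.02,0,0,0],[0.1,-0.033,0.016,0.02,0,0,0],[0.1,0,0,0.03,0,0,0],[0.1,0,0,0.03,0,0,0],[0.1,0,0,0.03,0,0,0],[0.1,0,0,0,0,0,0]]'
python3 - <<'E'
from sq import *
s=status.read_state();Rm=q2R(s['eef_rot']);print(s['eef_pos'],np.degrees(np.arctan2(Rm[1,1],Rm[0,1])))
print(Rm.T@(np.array([.5804,.2489,.021])-s['eef_pos']))
im,D=snapshot("wrist");cv2.imwrite("pics/wrist2.png",im)
m,T,P,g,u,v=cam("wrist",im,D,s);x,y,z=P.T
gr=(abs(x-.58)<.035)&(abs(y-.249)<.02)&(z>.036)&(z<.06); print(gr.sum(),cv2.minAreaRect(P[gr][:,:2].astype(np.float32)) if gr.sum()>5 else 0)
E
```

```text
t: 10.2
eef_pos: [0.5202, 0.221, 0.2793]
eef_rot: [0.0, 0.421, 0.907, 0.0]
ft_force: [-1.3, 0.6, 0.5]
opening: 0.0515
grip_force: 0.0
t: 11.0
eef_pos: [0.5202, 0.221, 0.2793]
eef_rot: [0.0, 0.086, 0.996, -0.0]
ft_force: [-0.1, -0.4, -0.4]
opening: 0.0513
grip_force: 0.0
t: 11.8
eef_pos: [0.5842, 0.2477, 0.1447]
eef_rot: [-0.004, 0.034, 0.999, -0.002]
ft_force: [-0.6, 0.6, -0.6]
opening: 0.052
grip_force: 0.0
[0.5842 0.2477 0.1447] 86.10312804912253
[0.0028 0.0014 0.1237]
835 ((0.5802024602890015, 0.2480708658695221), (0.0159776508808136, 0.043656960129737854), 86.34903717041016)
```

View pics/wrist2.png

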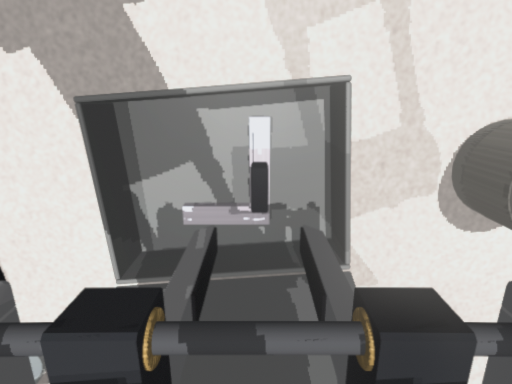

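The picture shows the grip at (260,187) centred between the fingers, with the square's corner at (268,222). I'll descend now.

```bash
python3 -m handwheel '[[0.1,0.003,0.001,0.025,0,0,0],[0.1,0,0,0.03,0,0,0],[0.1,0,0,0.03,0,0,0],[0.1,0,0,0.02,0,0,0],[0.1,0,0,0.018,0,0,0],[0.1,0,0,0,0,0,0],[-1,0,0,0,0,0,0],[-1,0,0,0,0,0,0]]' 45 && python3 -m handwheel '[[-1,0,0,0,0,0,0],[-1,0,0,0,0,0,0],[-1,0,0,0,0,0,0],[-1,0,0,0,0,0,0],[-1,0,0,0,0,0,0],[-1,0,0,0,0,0,0]]' 45
```

```text
t: 12.65
eef_pos: [0.5852, 0.2504, 0.0288]
eef_rot: [0.002, 0.033, 0.999, 0.001]
ft_force: [0.4, 0.4, -0.7]
opening: 0.0391
grip_force: 0.0
t: 13.25
eef_pos: [0.5836, 0.2494, 0.0274]
eef_rot: [0.0, 0.033, 0.999, -0.0]
ft_force: [-0.0, -2.9, 5.5]
opening: 0.0158
grip_force: 45.0
```

```bash
python3 -m handwheel '[[-0.3,0,0,0,0,0,0],[-0.3,0,0,0,0,0,0],[-0.3,0.003,0,0.0055,0,0,0],[-0.3,0,0,0,0,0,0],[-1,0,0,0,0,0,0],[-1,0,0,0,0,0,0],[-1,0,0,0,0,0,0],[-1,0,0,0,0,0,0]]' 45 && python3 -m handwheel '[[-1,0,0,0,0,0,0],[-1,0,0,-0.01,0,0,0],[-1,0,0,-0.02,0,0,0],[-1,0,0,-0.03,0,0,0],[-1,0,0,-0.03,0,0,0],[-1,0,0,-0.03,0,0,0],[-1,0,0,-0.02,0,0,0],[-1,0,0,0,0,0,0]]'
python3 - <<'E'
from sq import *
s=status.read_state();Rm=q2R(s['eef_rot']);print(s['eef_pos'],np.degrees(np.arctan2(Rm[1,1],Rm[0,1])))
im,D=snapshot("wrist");cv2.imwrite("pics/wrist3.png",im);np.save("pics/wrist3.npy",D)
im2,D2=snapshot("top");cv2.imwrite("pics/top3.png",im2);np.save("pics/top3.npy",D2)
m,T,P,g,u,v=cam("wrist",im,D,s)
Q=(P-s['eef_pos'])@Rm  # tool coords
L=(abs(Q[:,0])<.13)&(abs(Q[:,1])<.11)&(Q[:,2]>-.002)&(Q[:,2]<.01)
print(L.sum(),np.median(Q[L],0),cv2.minAreaRect(Q[L][:,:2].astype(np.float32)), Q[L].min(0),Q[L].max(0))
E
```

```text
t: 14.05
eef_pos: [0.5803, 0.2501, 0.0211]
eef_rot: [0.0, 0.033, 0.999, 0.0]
ft_force: [-0.6, -0.1, -1.2]
opening: 0.0157
grip_force: 45.0
t: 14.85
eef_pos: [0.5822, 0.2508, 0.1651]
eef_rot: [0.003, 0.033, 0.999, 0.001]
ft_force: [0.0, 0.3, -1.9]
opening: 0.0157
grip_force: 45.0
[0.5822 0.2508 0.1651] 86.19223445825455
5449 [-0.0251 -0.0061  0.0041] ((-0.025340460240840912, -0.049850523471832275), (0.1285671591758728, 0.17718356847763062), 87.27223205566406) [-0.1169 -0.1099 -0.002 ] [0.0653 0.0185 0.01  ]
```

View pics/wrist3.png

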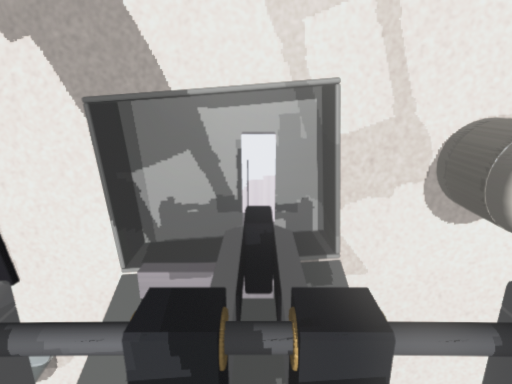

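```bash
python3 -m handwheel '[[-1,0,0,0,0,0,-0.8],[-1,0,0,0,0,0,-0.8],[-1,0.005,-0.03,0,0,0,0],[-1,0.006,-0.045,0,0,0,0],[-1,0.006,-0.045,0,0,0,0],[-1,0,-0.045,0,0,0,0],[-1,0,-0.045,0,0,0,0],[-1,0,-0.045,0,0,0,0]]' && python3 -m handwheel '[[-1,0,-0.045,0,0,0,0],[-1,0,-0.04,0,0,0,0],[-1,0,-0.03,0,0,0,0],[-1,0,-0.01,0,0,0,0],[-1,0,0,0,0,0,0],[-1,0,0,0,0,0,0]]'
python3 - <<'E'
from sq import *
s=status.read_state();Rm=q2R(s['eef_rot']);print(s['eef_pos'],np.degrees(np.arctan2(Rm[1,1],Rm[0,1])))
np.savez("pics/w4.npz",p=s['eef_pos'],r=s['eef_rot'])
im,D=snapshot("wrist");cv2.imwrite("pics/wrist4.png",im);np.save("pics/wrist4.npy",D)
i2,D2=snapshot("scene");cv2.imwrite("pics/scene4.png",i2);np.save("pics/scene4.npy",D2)
cv2.imwrite("pics/m4.png",np.vstack([im,cv2.resize(i2[130:265,160:400],(384,216),interpolation=cv2.INTER_CUBIC)]) if 0 else np.vstack([im,np.hstack([cv2.resize(i2[130:265,160:400],(384,216),interpolation=cv2.INTER_CUBIC),np.zeros((216,128,3),np.uint8)])]))
E
```

```text
t: 15.75
eef_pos: [0.5804, -0.0069, 0.1591]
eef_rot: [-0.002, -0.037, 0.999, 0.0]
ft_force: [0.5, -1.4, -1.7]
opening: 0.0155
grip_force: 45.0
t: 16.35
eef_pos: [0.5903, -0.1287, 0.1601]
eef_rot: [-0.001, -0.037, 0.999, 0.001]
ft_force: [0.2, 0.8, -2.6]
opening: 0.0157
grip_force: 45.0
[ 0.5903 -0.1287  0.1601] 94.1954959066007
```

View pics/m4.png

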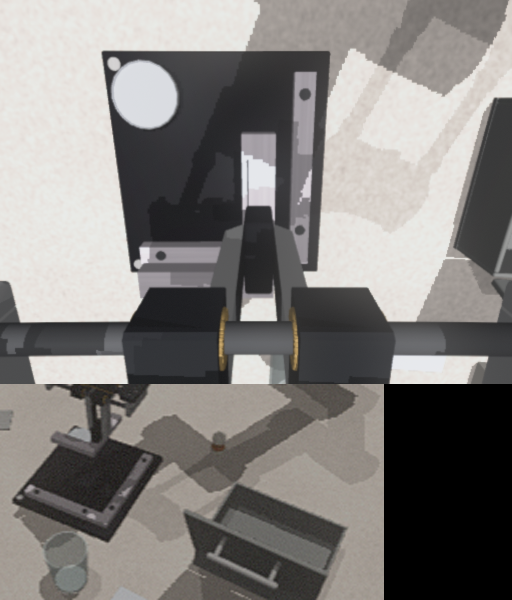

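```bash
cat > bars.py <<'E'
from sq import *
w=np.load("pics/w4.npz");s=dict(eef_pos=w['p'],eef_rot=w['r'])
def fit(im,D,name,st):
    m,T,P,g,u,v=cam(name,im,D,st); x,y,z=P.T
    a=.074; ax=np.array([np.cos(a),np.sin(a)]);ay=np.array([-ax[1],ax[0]])
    c0=np.array([.660,-.0885]); X=(P[:,:2]-c0)@ax; Y=(P[:,:2]-c0)@ay
    top=(z>.0195)&(z<.032)
    for n,A,B,lo,hi in [('side',X,Y,-.14,-.01),('far',Y,X,-.13,-.01)]:
        k=top&(A>lo)&(A<hi)&(B>-.01)&(B<.03); e=[]
        for c in np.arange(lo,hi,.006):
            b=B[k&(abs(A-c)<.003)]
            if len(b)>5: e.append([c,np.percentile(b,3),np.percentile(b,97)])
        e=np.array(e); print(name,n,k.sum(),np.median(z[k]) if k.any() else 0)
        if len(e)>3: print('  inner off(at corner),slope',np.polyfit(e[:,0],e[:,1],1)[::-1],'median',np.median(e[:,1]),'outer',np.median(e[:,2]))
fit(cv2.imread("pics/wrist4.png"),np.load("pics/wrist4.npy"),"wrist",s)
fit(cv2.imread("pics/top0.png"),np.load("pics/top0.npy"),"top",None)
fit(cv2.imread("pics/scene0.png"),np.load("pics/scene0.npy"),"scene",None)
# held square long leg
im=cv2.imread("pics/wrist4.png");D=np.load("pics/wrist4.npy");m,T,P,g,u,v=cam("wrist",im,D,s)
Q=(P-s['eef_pos'])@q2R(s['eef_rot'])
L=(Q[:,0]>.025)&(Q[:,0]<.08)&(abs(Q[:,1])<.02)&(Q[:,2]>-.004)&(Q[:,2]<.014)
print(L.sum(),Q[L].min(0),Q[L].max(0)); e=np.array([[c,*np.percentile(Q[L&(abs(Q[:,0]-c)<.002)][:,[1]],[2,98]),np.median(Q[L&(abs(Q[:,0]-c)<.002)][:,2])] for c in np.arange(.03,.06,.004)]);print(e, np.polyfit(e[:,0],e[:,2],1),np.polyfit(e[:,0],e[:,3],1))
E
python3 bars.py
```

```text
wrist side 2424 0.026099591992817084
  inner off(at corner),slope [0.0003 0.0085] median -0.0005409637988692403 outer 0.01868957099703051
wrist far 829 0.02603684251613081
  inner off(at corner),slope [-0.0012 -0.0038] median -0.0007638965317698883 outer 0.017370054482036174
top side 156 0.026640037380997073
  inner off(at corner),slope [0.0009 0.0318] median -0.0008360779682674562 outer 0.014105328281618734
top far 153 0.026888504288373527
  inner off(at corner),slope [-0.0008 -0.0176] median 0.0007060643951300541 outer 0.017737397423393416
scene side 229 0.027012271204342908
  inner off(at corner),slope [ 0.004  -0.0008] median 0.004182275396738065 outer 0.022030717854439663
scene far 243 0.02680812585961545
  inner off(at corner),slope [-0.0021 -0.0286] median -0.00021985756428287515 outer 0.018877860767068776
2269 [ 0.025  -0.0105  0.0015] [0.0654 0.0096 0.0121]
[[ 0.03   -0.0099  0.009   0.0039]
 [ 0.034  -0.0099  0.009   0.004 ]
 [ 0.038  -0.0103  0.0095  0.004 ]
 [ 0.042  -0.0103  0.0094  0.0039]
 [ 0.046  -0.0102  0.0094  0.004 ]
 [ 0.05   -0.0102  0.0093  0.0041]
 [ 0.054  -0.0101  0.0093  0.0039]
 [ 0.058  -0.01    0.0092  0.0039]] [0.0057 0.009 ] [0.0005 0.0039]
```

```bash
python3 -m handwheel '[[-1,0,0,0.03,0,0,-0.08],[-1,0,0,0.03,0,0,0],[-1,0,0,0.03,0,0,0],[-1,0,0,0.025,0,0,0],[-1,0,0,0.01,0,0,0],[-1,-0.011,0.01,0,0,0,0],[-1,-0.011,0.01,0,0,0,0],[-1,0,0,0,0,0,0]]' && python3 -m handwheel '[[-1,0,0,0,0,0,0],[-1,0,0,0,0,0,0]]'
```

```text
t: 17.25
eef_pos: [0.6141, -0.1066, 0.0377]
eef_rot: [0.002, -0.041, 0.999, -0.0]
ft_force: [-0.9, -0.7, -2.5]
opening: 0.0155
grip_force: 45.0
t: 17.45
eef_pos: [0.6121, -0.1084, 0.0371]
eef_rot: [0.001, -0.04, 0.999, -0.0]
ft_force: [-0.6, 0.1, -3.0]
opening: 0.0159
grip_force: 45.0
```

```bash
python3 -m handwheel '[[-1,0,0,0.004,0,0,0],[-1,0,0,0.003,0,0,0],[-1,0,0,0.002,0,0,0],[-1,0,0,0,0,0,0],[-1,0,0,0,0,0,0]]' && python3 -m handwheel '[[-1,0,0.002,0,0,0,0],[-1,0,0.002,0,0,0,0],[-1,0,0.001,0,0,0,0],[-1,0,0,0,0,0,0],[-1,0,0,0,0,0,0]]'
```

```text
t: 17.95
eef_pos: [0.6112, -0.1087, 0.0281]
eef_rot: [0.0, -0.04, 0.999, -0.0]
ft_force: [-3.2, 1.0, 5.7]
opening: 0.0156
grip_force: 45.0
t: 18.45
eef_pos: [0.6122, -0.105, 0.0281]
eef_rot: [0.001, -0.04, 0.999, -0.001]
ft_force: [-0.3, -5.0, 5.2]
opening: 0.0157
grip_force: 45.0
```

```bash
python3 -m handwheel '[[-1,-0.002,0,0,0,0,0],[-1,-0.002,0,0,0,0,0],[-1,-0.001,0,0,0,0,0],[-1,0,0,0,0,0,0],[-1,0,0,0,0,0,0]]' && python3 -m handwheel '[[-1,-0.001,0.001,0,0,0,0],[-1,0,0.001,0,0,0,0],[-1,0,0,0,0,0,0],[-1,0,0,0,0,0,0]]'
```

```text
t: 18.95
eef_pos: [0.6133, -0.1041, 0.0281]
eef_rot: [-0.002, -0.04, 0.999, -0.001]
ft_force: [-7.6, -5.7, 11.5]
opening: 0.0153
grip_force: 45.0
t: 19.35
eef_pos: [0.6151, -0.1028, 0.0281]
eef_rot: [-0.001, -0.04, 0.999, -0.001]
ft_force: [-6.3, -5.9, 10.6]
opening: 0.0157
grip_force: 45.0
```

```bash
python3 -m handwheel '[[-1,-0.001,0.001,-0.0005,0,0,0],[-1,0,0,0,0,0,0],[-1,0,0,0,0,0,0]]' && python3 -m handwheel '[[-1,-0.001,0.001,0,0,0,0],[-1,0,0,0,0,0,0],[-1,0,0,0,0,0,0]]' && python3 -m handwheel '[[-1,-0.001,0.001,0,0,0,0],[-1,0,0,0,0,0,0],[-1,0,0,0,0,0,0]]'
```

```text
t: 19.65
eef_pos: [0.6151, -0.1026, 0.0282]
eef_rot: [-0.002, -0.04, 0.999, -0.002]
ft_force: [-8.3, -8.8, 8.5]
opening: 0.0157
grip_force: 45.0
t: 19.95
eef_pos: [0.6151, -0.1024, 0.0282]
eef_rot: [-0.003, -0.04, 0.999, -0.003]
ft_force: [-9.4, -10.4, 9.4]
opening: 0.0157
grip_force: 45.1
t: 20.25
eef_pos: [0.6151, -0.1023, 0.0283]
eef_rot: [-0.004, -0.041, 0.999, -0.003]
ft_force: [-11.5, -13.7, 12.0]
opening: 0.0157
grip_force: 45.1
```

```bash
python3 -m handwheel '[[-1,-0.001,0.001,0,0,0,0],[-1,0,0,0,0,0,0],[-1,0,0,0,0,0,0],[-1,0,0,0,0,0,0],[-1,0,0,0,0,0,0]]'
python3 - <<'E'
from sq import *
s=status.read_state();print(s['wrist_torque'])
a,Da=snapshot("wrist");b,_=snapshot("scene")
cv2.imwrite("pics/m5.png",np.vstack([a,np.hstack([cv2.resize(b[130:265,160:400],(384,216),interpolation=cv2.INTER_CUBIC),np.zeros((216,128,3),np.uint8)])]))
E
```

```text
t: 20.75
eef_pos: [0.6151, -0.1023, 0.0284]
eef_rot: [-0.005, -0.041, 0.999, -0.004]
ft_force: [-13.8, -14.5, 12.2]
opening: 0.0156
grip_force: 45.1
[-2.9564  2.197  -0.4199]
```

View pics/m5.png

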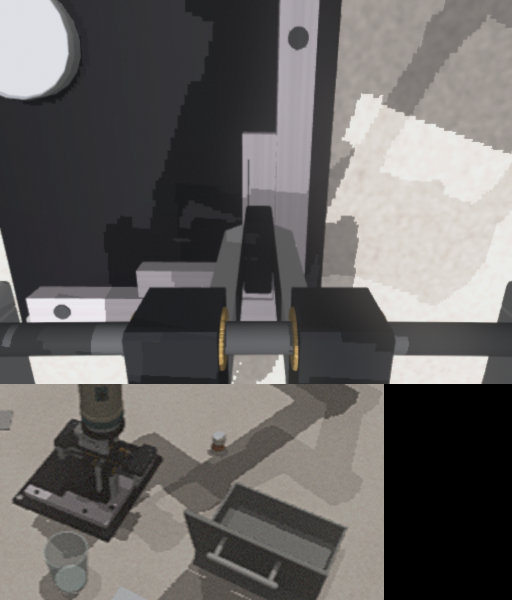

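The wrist view shows both legs flush: the long leg meets the side bar at about (278,190) and the short leg meets the far bar at about (175,287). The lid is open and the other things on the bench are undisturbed.

```bash
python3 -c "
from rig import arm
print(arm.hand_in())"
```

```text
the job is handed in; nothing more can be done
None
```

The job is handed in (no verdict was returned): the lid is open on its stop, and the square is still gripped, flat on the plate and pressed flush against both bars with about 14 N measured each way at the wrist; the other items looked undisturbed.

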